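Bundle channel offcuts in the cradle

ROBOT

A 7-joint arm with a two-finger parallel gripper is mounted at the origin on the work surface. World frame = base frame: x ahead of the robot, y to its left, z up, the work surface at z = 0. Lengths are in m, angles in rad, forces in N, time in s.
With the tool pointing down it reaches from about 0.35 to 0.9 m from the base axis. Payload 8.1 kg.
Tool frame: the origin (TCP) lies between the finger pads; the fingertips stand 25 mm ahead of it and the grasp point (between the pads) lies 6 mm ahead of it; z points along the fingers, y is the direction in which the jaws open and shut (so a half turn about z gives the same grasp; the last joint's range is limited). The gripper opens to 92 mm and grips with 3 to 60 N. Pads are 19 mm wide; open, the fingers measure 130 mm over their backs; the gripper's body (75 mm by 190 mm) begins 47 mm behind the grasp point.
Start: joints at [1.133, 0.434, 0.025, 1.573, -0.012, 1.134, -0.075], TCP at [0.205, -0.59, 0.252] pointing down, gripper open.
Joint ranges: [-2.62, 2.62], [-0.44, 2.09], [-1.27, 1.32], [0.08, 2.57], [-1.32, 4.46], [0.12, 2], [-2.74, 2.74]. Speed limits (rad/s): [2.22, 2.22, 3.01, 3.01, 3.14, 3.14, 3.14].

INTERFACE

Orientations are given as a rotation vector (axis times angle).
In Python, from cell import * gives the robot as it stands.
- The arm moves only by the shell command python3 -m jog 'ROWS' [FORCE]. ROWS is JSON, one flat list of numbers, 5 for each row, row after row: the finger opening in mm, from 0 to 91.8, then the shift along the tool's x, y, z in units of 40 mm (1.0 is 40 mm), then the turn about the tool's z in units of 6 degrees (1.0 is 6 degrees). A call has 1 to 20 rows; each row shifts and turns the pose as measured when the row begins, along the tool's axes as they then stand; what a row does not reach is not made up. A row lasts 1/12 s, in which the tool goes at most 41.7 mm and 7.16 degrees, less where a joint would pass 70% of its speed; a pose out of reach is approached as far as the arm can. A call is refused whole if a number of a shift passes 1 or a number of a turn 1, either way. A call with a gripper value outside its range is refused whole. The fingers move at their own pace and stop on an object; FORCE is the grip in N (left out, the last holds). Time passes only in rows, so rows that do not move let the fingers close. It gives the time, the measured TCP pose, the force and the opening at its end, in the units of the state.
- observe(): the state, without advancing time (a new reading comes with each control period).
- get_image(name): name is "side" or "top" or "wrist"; returns the picture (400x640x3 uint8, red, green, blue); there is no depth.
- camera_params(name): a dict with "intrinsics" (3x3 intrinsics, pixels), "xyz" and "orientation" of the camera in the world. Camera axes: x right, y down, z forward; pixel columns grow to the right and rows downward; lengths in m; the calibration is good to about 2 mm. A picture is of the moment at which its call begins: read the wrist's pose just before it. camera_params takes no time and is no camera call; for the wrist camera it gives the pose at the moment of the call.
- sign_off(): hands the job in, once; it reports no verdict.
The state is a dict: "clock": time; "joints": joint angles; "dq": joint speeds; "joint_efforts": joint torques, N m; "position": TCP position; "ee_rot": TCP orientation; "force": force on the tool from outside, world axes, zero at the start; "ft_torque": the same for the moment, N m; "width": opening from 0.0 (shut) to 1.0 (fully open).
Only numpy, scipy, OpenCV 4.12 (cv2) and the standard library are available. Lean on these libraries where they do the work, as an engineer would, in place of code of your own. Each camera call takes 0.05 s, during which the arm holds its last target. There are 200 camera calls.

TASK

Put the three equal tongued aluminium channel offcuts away as one interlocked bundle in the wooden cradle. First lay the two that lie trough-up flat in the cradle's two lanes, one in each; then lay the one from the sloping steel table upside down over the middle of them, so that its legs drop right down into the two troughs and it straddles their inner legs. All three lie level and along the lanes, with their tongues towards the cradle's end stop and no end hanging over the open end; set them down rather than drop them, and leave the other things on the bench where they are.

Things in the scene. Friction and masses are not known exactly. Their poses are not given: they have to be found in the camera images.
- channel_a_mid (a point): Aluminium U-channel offcut 155 mm long, 50 wide, 30 high, 4 mm walls, about 0.17 kg (varies), trough-up on the bench. At its +x end a flat tongue (web alone) is the last 25 mm. Point: centre of the overall box, half-way up (15 mm above the underside); x along it to the tongue, y across the width, z up. Centre of mass 8 mm behind the point. Its legs run from 77.5 mm behind the point to 52.5 mm ahead.
- channel_b_mid (a point): Channel equal to channel_a (155 x 50 x 30 mm, 25 mm tongue at its +x end), also trough-up on the bench, tongue roughly the other way. Same point and axes.
- channel_c_mid (a point): Channel equal to channel_a (155 x 50 x 30 mm), but upside down, web on top, on the sloping table with the tongue up the slope: its x axis climbs 30 degrees. Point: centre, half-way up; x along it to the tongue, y across the width, z out of the web's top; the leg ends are 15 mm below. Centre of mass 8 mm behind. When nested, its leg ends rest on the 4 mm webs of the lower two.
- channel_a_tongue (a point): Middle of channel_a's tongue (30 mm wide, 25 long, 4 thick): 65 mm ahead of channel_a_mid along x, at web height.
- channel_b_tongue (a point): Middle of channel_b's tongue: 65 mm ahead of channel_b_mid along x, at web height.
- channel_c_tongue (a point): Middle of channel_c's tongue: 65 mm ahead of channel_c_mid along x, at web height (its top).
- cradle: Fixed plywood cradle: board 12 mm thick, 150 wide (y), from x = -100 mm (open end) to +105. Origin on the bench under its mid-line; x runs along the lanes to the end stop, z up. End stop: batten across it at x = +90 to +105, top 50 mm above the bench. Two lanes 55 mm wide lie between strips 6 mm high: a middle strip 20 mm wide, outer strips 10 mm wide at the edges.
- lane_left (a point): Floor of the +y lane (12 mm above the bench) on its mid-line, 37.5 mm from the cradle's mid-line; axes as the cradle's. A channel centred here ends 12.5 mm short of the stop; two channels in the lanes stand about 25 mm apart.
- lane_right (a point): The same point for the -y lane.
- stand: Fixed sloping steel machine table on green feet: plate 190 mm along the slope, 120 wide, 8 thick, rising 30 degrees towards the stand's +x, with a 14 mm lip across its lower end. Origin on the bench under the plate's middle, z up. The plate's top is 75 mm above the bench at its middle, 28 at the lower end, 123 at the upper.
- block: Bystander: plain wood block 100 x 36 x 45 mm high (x, y, z), loose, between the two trough-up channels. Origin at the centre of its underside.
- short_piece: Bystander: short channel remnant of the same section, 70 mm long, 50 wide, 30 high, no tongue, trough-up; not part of the bundle. Origin at the centre of its underside.
- glue: Bystander: white glue bottle, diameter 60 mm, 170 mm tall, standing loose. Origin at the centre of its underside.
- can: Bystander: grey can, diameter 64 mm, 120 mm tall, standing loose. Origin at the centre of its underside.
- screwdriver: Bystander: screwdriver lying loose on the bench, about 200 mm long, handle towards its -x. Origin under it, z up.
Mind the look-alikes: they are no part of the job. What is shaped like the part that bears channel_c_mid but blue or pink is not meant. What is shaped like the part that bears channel_b_mid but turquoise is not meant.

How it is judged:
On the way:
1. both trough-up channels lie released in the cradle's lanes, tongues towards the stop (angle between each of channel_a_mid, channel_b_mid's own z axis and vertical below 0.06 rad and angle between the x axis of each of channel_a_mid, channel_b_mid and the x axis of cradle, either way round below 0.09 rad and x of each of channel_a_tongue, channel_b_tongue in the frame of cradle above 0.035 m and x of channel_a_mid in the frame of cradle between -0.024 and 0.016 m and z of channel_a_mid in the frame of cradle between 0.0235 and 0.0305 m and x of channel_b_mid in the frame of cradle between -0.024 and 0.016 m and z of channel_b_mid in the frame of cradle between 0.0235 and 0.0305 m and ((y of channel_a_mid in the frame of cradle between 0.0295 and 0.0455 m and y of channel_b_mid in the frame of cradle between -0.0455 and -0.0295 m) or (y of channel_a_mid in the frame of cradle between -0.0455 and -0.0295 m and y of channel_b_mid in the frame of cradle between 0.0295 and 0.0455 m)) and contact force between the fingers and channel_a below 0.1 N and contact force between the fingers and channel_b below 0.1 N and linear speed of each of channel_a, channel_b below 0.02 m/s), for 0.2 s.
At the end, for the whole second after the job is handed in: Trough-up channels one per lane (8 mm off mid-line, on the floor), third nested upside down over them (9 mm, fully down to 3.5 mm). All level to 0.06 rad, along the cradle to 0.09 rad, tongues to the stop, centres -24 to +16 mm from the cradle's along it; released, at rest (all of step 1 and angle between channel_c_mid's own z axis and vertical below 0.06 rad and angle between the x axis of channel_c_mid and the x axis of cradle, either way round below 0.09 rad and x of channel_c_tongue in the frame of cradle above 0.035 m and x of channel_c_mid in the frame of cradle between -0.024 and 0.016 m and z of channel_c_mid in the frame of cradle between 0.0275 and 0.0345 m and y of channel_c_mid in the frame of cradle between -0.009 and 0.009 m and contact force between the fingers and channel_c below 0.1 N and linear speed of channel_c below 0.02 m/s); the robot touches nothing.
It fails at once if a bystander (wood block, short channel piece, glue bottle, can or screwdriver) is moved by more than 30 mm (distance of any of block, short_piece, glue, can, screwdriver from where it was at the start of the episode above 0.03 m).
It fails at once if a channel is dropped (moves faster than 0.7 m/s with no finger on it) ((linear speed of channel_a above 0.7 m/s and contact force between the fingers and channel_a below 0.05 N) or (linear speed of channel_b above 0.7 m/s and contact force between the fingers and channel_b below 0.05 N) or (linear speed of channel_c above 0.7 m/s and contact force between the fingers and channel_c below 0.05 N)).
It also fails if it takes over 72 s, if anything falls off the work surface, if the arm or the gripper's body presses on something with over 40 N, if the wrist force passes 120 N, or if a joint passes its speed limit or range.

## Working session

There is one attempt and no reset: what is moved stays moved. The work goes in short steps, Python scripts to look and compute and a shell command to move; the robot and the scene stay as the last step left them, time stands still between calls to the robot, and variables do not carry over. Pictures are saved under pics/ and viewed, about 8 in all and at most 12, crops included, and the job is handed in when it is done.

```bash
ls; mkdir -p pics; python3 - <<'E'
from cell import *
import cv2,numpy as np
s=observe();print({k:np.round(v,3).tolist() for k,v in s.items()})
for n in("top","side","wrist"):
    p=camera_params(n);print(n,{k:np.round(v,4).tolist() for k,v in p.items()})
    im=get_image(n);cv2.imwrite(f"pics/{n}0.png",im[:,:,::-1])
E
```

```text
pics
{'clock': 0.0, 'joints': [1.133, 0.435, 0.025, 1.574, -0.012, 1.134, -0.075], 'dq': [0.001, 0.001, -0.001, -0.001, -0.001, -0.001, -0.0], 'joint_efforts': [-0.0, -66.786, 0.984, -31.446, -0.061, 0.043, 0.0], 'position': [0.205, -0.59, 0.251], 'ee_rot': [-3.096, -0.523, 0.001], 'force': [-0.204, 0.1, 0.523], 'ft_torque': [-0.007, 0.038, -0.013], 'width': 0.999}
top {'intrinsics': [[369.2986, 0.0, 314.2182], [0.0, 369.2986, 199.1517], [0.0, 0.0, 1.0]], 'xyz': [0.434, 0.0844, 1.1658], 'orientation': [-2.201, 2.1584, -0.1062]}
side {'intrinsics': [[362.2811, 0.0, 313.7508], [0.0, 362.2811, 199.0557], [0.0, 0.0, 1.0]], 'xyz': [0.2783, 0.76, 0.985], 'orientation': [-0.5428, 2.7889, -1.0272]}
wrist {'intrinsics': [[278.3187, 0.0, 320.6852], [0.0, 278.3187, 199.1667], [0.0, 0.0, 1.0]], 'xyz': [0.2719, -0.567, 0.3846], 'orientation': [2.3781, -1.6904, -0.2266]}
```

View pics/top0.png

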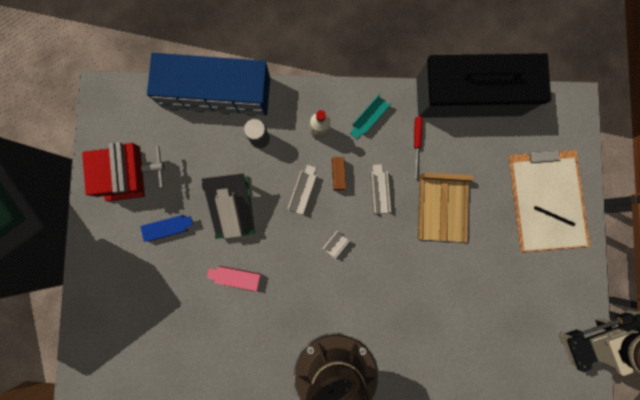

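View pics/side0.png

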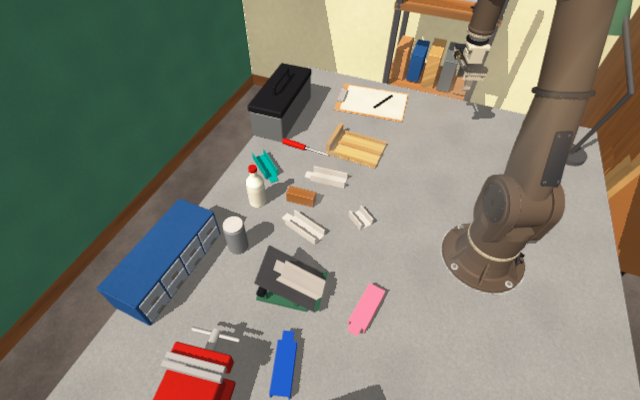

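```bash
cat > h.py <<'E'
from cell import *
import cv2,numpy as np
from scipy.spatial.transform import Rotation as R
def ray(n,uv,p=None):
    p=p or camera_params(n);K=np.array(p["intrinsics"])
    uv=np.atleast_2d(uv).astype(float)
    d=np.c_[uv,np.ones(len(uv))]@np.linalg.inv(K).T
    return np.array(p["xyz"]),d@R.from_rotvec(p["orientation"]).as_matrix().T
def onz(n,uv,z,p=None):
    o,d=ray(n,uv,p);return o+d*((z-o[2])/d[:,2])[:,None]
def proj(n,X,p=None):
    p=p or camera_params(n);K=np.array(p["intrinsics"])
    c=(np.atleast_2d(X)-p["xyz"])@R.from_rotvec(p["orientation"]).as_matrix()
    c=c@K.T;return c[:,:2]/c[:,2:]
E
python3 - <<'E'
from h import *
t=cv2.imread("pics/top0.png");s=cv2.imread("pics/side0.png")
a=cv2.resize(t[140:260,190:490],None,fx=2.6,fy=2.6,interpolation=cv2.INTER_CUBIC)
b=cv2.resize(s[120:320,240:400],(0,0),fx=1.4,fy=1.4)
b=s[120:320,235:395];b=cv2.resize(b,None,fx=1.4,fy=1.4,interpolation=cv2.INTER_CUBIC)
c=np.zeros((a.shape[0]+b.shape[0],780,3),np.uint8);c[:a.shape[0],:a.shape[1]]=a;c[a.shape[0]:,:b.shape[1]]=b
d=cv2.resize(s[225:325,240:400],None,fx=2.8,fy=2.8,interpolation=cv2.INTER_CUBIC);c[a.shape[0]:,240:240+d.shape[1]]=d[:280]
cv2.imwrite("pics/crop1.png",c);print(c.shape)
for uv,z in(((304,190),.03),((381,189),.03),((445,210),.012),((228,213),.1)):print(onz("top",[uv],z).round(3))
E
```

```text
(592, 780, 3)
[[0.563 0.108 0.03 ]]
[[ 0.571 -0.131  0.03 ]]
[[ 0.511 -0.335  0.012]]
[[0.484 0.324 0.1  ]]
```

View pics/crop1.png

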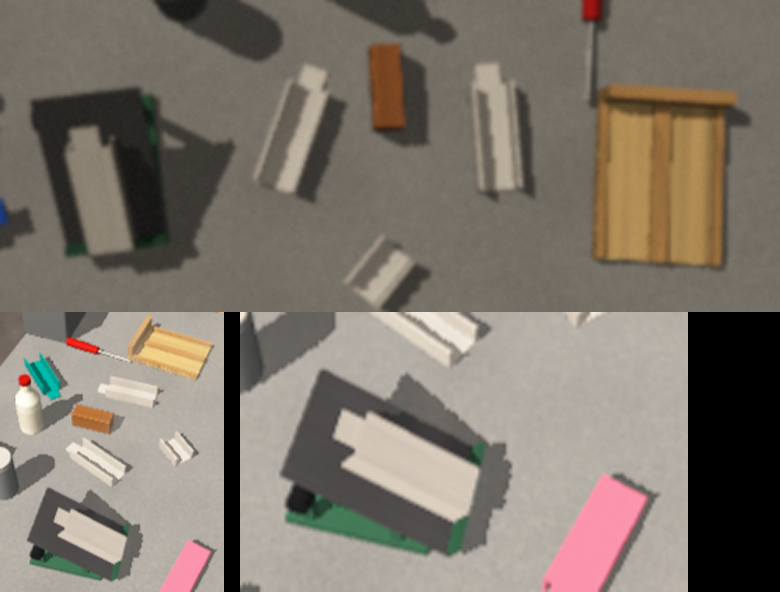

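```bash
python3 - <<'E'
from h import *
s=observe();T=R.from_rotvec(s["ee_rot"]).as_matrix();print("toolaxes\n",T.round(3))
p=camera_params("wrist");C=R.from_rotvec(p["orientation"]).as_matrix()
print("cam in tool",(T.T@(np.array(p["xyz"])-s["position"])).round(4),"\n",(T.T@C).round(3))
t=cv2.imread("pics/top0.png");hsv=cv2.cvtColor(t,cv2.COLOR_BGR2HSV)
def comps(m,z,name):
    n,l,st,c=cv2.connectedComponentsWithStats(m.astype(np.uint8))
    for i in range(1,n):
        if st[i,4]<150:continue
        ys,xs=np.where(l==i);r=cv2.boxPoints(cv2.minAreaRect(np.c_[xs,ys].astype(np.float32)))
        print(name,st[i],"world corners",onz("top",r,z)[:,:2].round(3).tolist(),onz("top",[c[i]],z)[0,:2].round(3))
roi=np.zeros(t.shape[:2],bool);roi[140:260,190:490]=1
comps(roi&(hsv[...,1]<60)&(hsv[...,2]>125),.03,"white")
comps(roi&(hsv[...,0]<25)&(hsv[...,0]>8)&(hsv[...,1]>80)&(hsv[...,2]>90),.015,"wood")
E
```

```text
toolaxes
 [[ 0.945  0.328 -0.   ]
 [ 0.328 -0.945  0.001]
 [-0.    -0.001 -1.   ]]
cam in tool [ 7.060e-02  1.000e-04 -1.336e-01] 
 [[ 0.    -0.965 -0.262]
 [ 1.    -0.     0.   ]
 [-0.    -0.262  0.965]]
white [371 163  20  50 657] world corners [[0.651, -0.096], [0.656, -0.151], [0.501, -0.159], [0.497, -0.106]] [ 0.575 -0.13 ]
white [296 164  21  51 418] world corners [[0.491, 0.133], [0.647, 0.106], [0.64, 0.067], [0.484, 0.094]] [0.57  0.101]
white [216 190  24  47 692] world corners [[0.555, 0.387], [0.567, 0.34], [0.422, 0.301], [0.411, 0.347]] [0.484 0.342]
white [325 236  24  23 232] world corners [[0.377, 0.04], [0.435, -0.007], [0.412, -0.036], [0.354, 0.012]] [0.391 0.001]
wood [332 156  14  33 399] world corners [[0.673, 0.026], [0.677, -0.013], [0.574, -0.021], [0.571, 0.018]] [0.623 0.002]
wood [ 418  172   56   71 3247] world corners [[0.417, -0.241], [0.632, -0.255], [0.625, -0.425], [0.411, -0.408]] [ 0.517 -0.329]
```

```bash
python3 -m jog '[91.8,0,0,0,0.8, 91.8,0,0,0,0.8, 91.8,0,0,0,0.8, 91.8,0,0,0,0.8, 91.8,0.7,-0.9,0,0, 91.8,0.7,-0.9,0,0, 91.8,0.7,-0.9,0,0, 91.8,0.7,-0.9,0,0, 91.8,0.7,-0.9,0,0, 91.8,0.7,-0.9,0,0, 91.8,0.7,-0.9,0,0, 91.8,0.7,-0.9,0,0, 91.8,0.7,-0.9,0,0, 91.8,0.7,-0.9,0,0, 91.8,0.7,-0.9,0,0, 91.8,0.7,-0.9,0,0, 91.8,0.7,-0.9,0,0, 91.8,0,0,0,0, 91.8,0,0,0,0]' 40; python3 - <<'E'
from h import *
import json
s=observe();p=camera_params("wrist");im=get_image("wrist")[:,:,::-1]
cv2.imwrite("pics/w1.png",im);json.dump({k:np.array(v).tolist() for k,v in p.items()},open("w1.json","w"))
print(s["position"],s["ee_rot"],s["clock"])
E
```

```text
clock: 1.73
position: [0.5491, -0.159, 0.2448]
ee_rot: [-3.136, 0.038, 0.012]
force: [-0.7, -0.3, 0.1]
width: 1.002
[ 0.54907754 -0.15898179  0.24476313] [-3.13583368  0.03847548  0.01151297] 1.7333
```

View pics/w1.png

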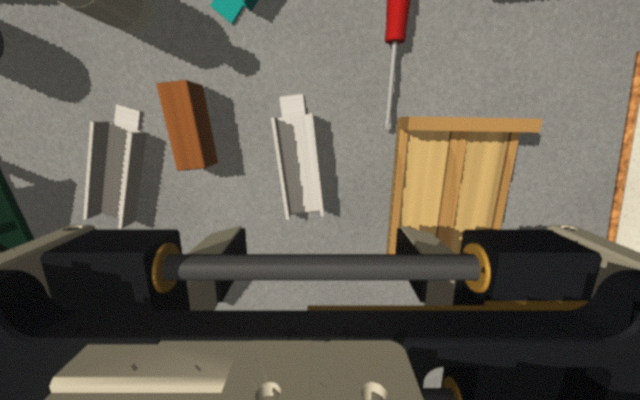

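```bash
python3 - <<'E'
from h import *
t=cv2.imread("pics/w1.png")
a=cv2.resize(t[90:228,80:336],None,fx=2.2,fy=2.2,interpolation=cv2.INTER_CUBIC)
b=cv2.resize(t[110:260,380:550],None,fx=1.95,fy=1.95,interpolation=cv2.INTER_CUBIC)
c=np.zeros((600,600,3),np.uint8);c[:a.shape[0],:a.shape[1]]=a;c[304:304+b.shape[0],:b.shape[1]]=b
cv2.imwrite("pics/crop2.png",c)
E
```

```text
(no output)
```

View pics/crop2.png

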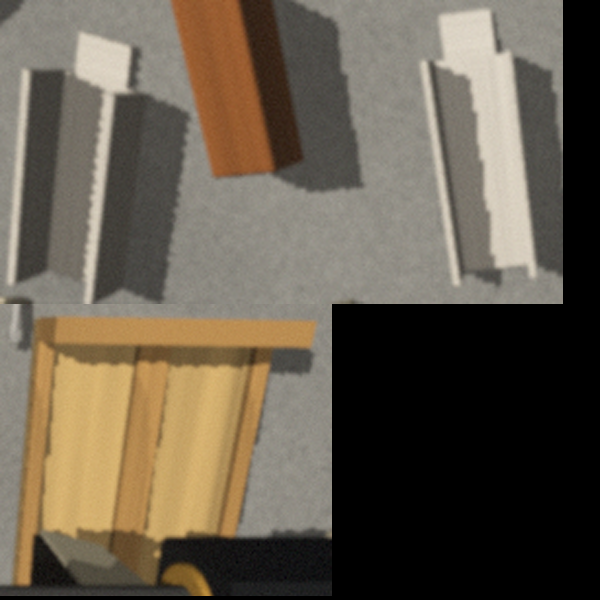

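```bash
python3 - <<'E'
from h import *
import json
p=json.load(open("w1.json"))
def A(x,y,z):return onz("wrist",[(80+x/2.2,90+y/2.2)],z,p)[0]
def B(x,y,z):return onz("wrist",[(380+x/1.95,110+(y-304)/1.95)],z,p)[0]
for n,LF,LB,RF,RB,TG in(("a",(26,70),(12,284),(109,93),(89,300),[(80,33),(132,45),(128,92),(76,78)]),("b",(425,62),(457,284),(508,52),(534,276),[(440,16),(493,10),(497,55),(442,60)])):
    q=[A(*k,.03) for k in(LF,LB,RF,RB)];t=[A(*k,.004) for k in TG]
    print(n,"LF LB RF RB",[k[:2].round(4).tolist() for k in q],"tongue",[k[:2].round(4).tolist() for k in t])
    for i,j in((0,1),(2,3)):
        d=q[i]-q[j];print(" leg len",np.hypot(*d[:2]).round(4),"yaw",np.degrees(np.arctan2(d[1],d[0])).round(2))
    d=q[0]-q[2];d2=q[1]-q[3];print(" sep",np.hypot(*d[:2]).round(4),np.hypot(*d2[:2]).round(4),"tongue mid",np.mean(t,0)[:2].round(4))
    print(" leg centre(mean of 4)",np.mean(q,0)[:2].round(4))
print("cradle")
for n,k,z in(("midL f",(135,346),.018),("midL b",(112,528),.018),("midR f",(168,348),.018),("midR b",(150,530),.018),("outL f",(35,340),.018),("outL b",(17,580),.018),("outR f",(270,348),.018),("outR b",(238,532),.018),("batTL",(38,320),.05),("batTR",(316,322),.05),("batBL",(54,346),.05),("batBR",(314,347),.05)):print(n,B(*k,z)[:2].round(4))
E
```

```text
a LF LB RF RB [[0.627, 0.1169], [0.5033, 0.1561], [0.6137, 0.0737], [0.492, 0.1116]] tongue [[0.6473, 0.1011], [0.64, 0.0721], [0.6135, 0.0798], [0.6222, 0.1091]]
 leg len 0.1298 yaw -17.58
 leg len 0.1275 yaw -17.31
 sep 0.0452 0.0459 tongue mid [0.6307 0.0905]
 leg centre(mean of 4) [0.559  0.1146]
b LF LB RF RB [[0.6258, -0.1028], [0.4972, -0.113], [0.6299, -0.1482], [0.5012, -0.1595]] tongue [[0.6514, -0.1088], [0.6539, -0.1394], [0.6291, -0.1408], [0.6271, -0.1084]]
 leg len 0.1291 yaw 4.55
 leg len 0.1292 yaw 4.98
 sep 0.0457 0.0466 tongue mid [ 0.6404 -0.1244]
 leg centre(mean of 4) [ 0.5635 -0.1309]
cradle
midL f [ 0.6045 -0.3205]
midL b [ 0.4798 -0.3167]
midR f [ 0.6028 -0.3418]
midR b [ 0.4777 -0.3436]
outL f [ 0.6098 -0.2561]
outL b [ 0.4411 -0.2515]
outR f [ 0.6012 -0.4072]
outR b [ 0.4748 -0.4057]
batTL [ 0.622  -0.2489]
batTR [ 0.6169 -0.4095]
batBL [ 0.6071 -0.259 ]
batBR [ 0.6028 -0.4109]
```

```bash
python3 -m jog '[26,0,0,0,-1, 26,0.42,-0.1,0,0, 26,0,0,0.9,0, 26,0,0,0.9,0, 26,0,0,0.9,0, 26,0,0,0.6,0, 26,0,0,0,0, 26,0,0,0,0]' 40
```

```text
clock: 2.45
position: [0.5617, -0.163, 0.1104]
ee_rot: [-3.137, -0.116, 0.006]
force: [0.3, 0.1, 0.9]
width: 0.47
```

```bash
cat > go.py <<'E'
import sys
from h import *
x,y,z,yaw=map(float,sys.argv[1:]);s=observe();Rm=R.from_rotvec(s["ee_rot"]).as_matrix()
cy=np.degrees(np.arctan2(Rm[1,0],Rm[0,0]));a=np.radians(yaw)
d=np.array([x,y,z])-s["position"]
u=np.array([d@[np.cos(a),np.sin(a),0],d@[np.sin(a),-np.cos(a),0],-d[2]])/.04
print("yaw",cy.round(2),"turn units",((cy-yaw)/6).round(2),"after turn: shift units",u.round(2),"width mm",round(92*s["width"],1),"clock",s["clock"],"tilt",np.degrees(np.arccos(-Rm[2,2])).round(2))
E
python3 go.py .5654 -.1538 .035 4.75
```

```text
yaw 4.23 turn units -0.09 after turn: shift units [ 0.11 -0.22  1.88] width mm 43.3 clock 2.45 tilt 0.25
```

```bash
python3 -m jog '[26,0.11,-0.22,0,-0.09, 26,0,0,0,0, 26,0,0,0,0, 26,0,0,0,0]' 40; python3 go.py .5654 -.1538 .035 4.75
```

```text
clock: 2.78
position: [0.5674, -0.1554, 0.1156]
ee_rot: [-3.139, -0.127, -0.003]
force: [-0.5, 0.0, -0.3]
width: 0.29
yaw 4.65 turn units -0.02 after turn: shift units [-0.05 -0.04  2.02] width mm 26.7 clock 2.7833 tilt 0.1
```

```bash
python3 -m jog '[26,-0.05,-0.04,0.5,0, 26,0,0,0.5,0, 26,0,0,0.4,0, 26,0,0,0,0, 26,0,0,0,0]' 40; python3 go.py .5654 -.1538 .035 4.75
```

```text
clock: 3.2
position: [0.571, -0.1546, 0.0653]
ee_rot: [3.136, 0.129, 0.024]
force: [-0.8, -0.9, 1.4]
width: 0.28
yaw 4.7 turn units -0.01 after turn: shift units [-0.14 -0.03  0.76] width mm 25.8 clock 3.2 tilt 0.89
```

```bash
python3 -m jog '[26,-0.14,0,0.3,0, 26,0,0,0.3,0, 26,0,0,0.1,0, 26,0,0,0,0, 26,0,0,0,0]' 40; python3 go.py .5654 -.1538 .035 4.75; python3 - <<'E'
from h import *
cv2.imwrite("pics/w2.png",get_image("wrist")[:,:,::-1][150:400,120:520])
E
```

```text
clock: 3.62
position: [0.5697, -0.1557, 0.0413]
ee_rot: [3.134, 0.129, 0.035]
force: [-0.3, -1.1, -0.3]
width: 0.28
yaw 4.7 turn units -0.01 after turn: shift units [-0.1  -0.06  0.16] width mm 25.8 clock 3.6167 tilt 1.32
```

View pics/w2.png

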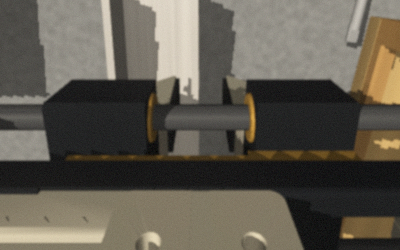

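```bash
python3 -m jog '[26,-0.08,-0.05,0.14,0, 26,0,0,0,0, 0,0,0,0,0, 0,0,0,0,0, 0,0,0,0,0, 0,0,0,0,0, 0,0,0,0,0, 0,0,0,0,0]' 40; python3 go.py .5654 -.1538 .035 4.75
```

```text
clock: 4.33
position: [0.5674, -0.1538, 0.037]
ee_rot: [3.133, 0.129, 0.039]
force: [0.0, 0.0, 0.1]
width: 0.04
yaw 4.72 turn units -0.0 after turn: shift units [-0.05 -0.    0.05] width mm 3.6 clock 4.3333 tilt 1.46
```

```bash
python3 -m jog '[0,0,0,-0.4,0, 0,0,0,-0.6,0, 0,0,0,-0.7,0, 0,0,0,-0.7,0.5, 0,0,0.5,0,0.5, 0,-0.2,0.7,0,0, 0,-0.3,0.8,0,0, 0,-0.3,0.8,0,0, 0,-0.3,0.8,0,0, 0,-0.3,0.8,0,0, 0,-0.2,0.6,0,0, 0,0,0.3,0,0, 0,0,0,0,0, 0,0,0,0,0]' 40; python3 go.py .500 -.390 .049 -1.4
```

```text
clock: 5.5
position: [0.4924, -0.3728, 0.1324]
ee_rot: [3.138, -0.043, 0.035]
force: [0.5, 0.8, -1.4]
width: 0.042
yaw -1.56 turn units -0.03 after turn: shift units [0.2  0.43 2.08] width mm 3.8 clock 5.5 tilt 1.27
```

```bash
python3 -m jog '[0,0.2,0.43,0,0, 0,0,0,0.3,0, 0,0,0,0.4,0, 0,0,0,0.4,0, 0,0,0,0.2,0, 0,0,0,0,0, 0,0,0,0,0]' 40; python3 go.py .500 -.390 .049 -1.4; python3 - <<'E'
from h import *
cv2.imwrite("pics/w3.png",cv2.resize(get_image("wrist")[:,:,::-1][100:300,120:520],None,fx=1.6,fy=1.6))
E
```

```text
clock: 6.08
position: [0.5089, -0.3782, 0.0777]
ee_rot: [-3.138, 0.022, -0.039]
force: [0.5, -0.5, -1.7]
width: 0.038
yaw -0.82 turn units 0.1 after turn: shift units [-0.22  0.3   0.72] width mm 3.5 clock 6.0833 tilt 1.45
```

View pics/w3.png

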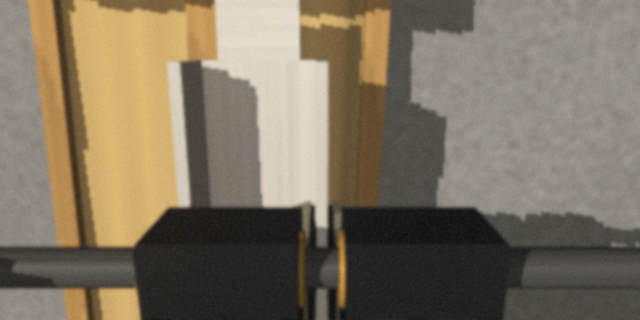

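```bash
python3 -m jog '[0,-0.22,0.3,0,0.1, 0,0,0,0,0, 0,0,0,0.2,0, 0,0,0,0,0]' 40; python3 go.py .500 -.390 .049 -1.4
```

```text
clock: 6.47
position: [0.5012, -0.391, 0.0719]
ee_rot: [-3.14, 0.038, -0.045]
force: [-1.4, -0.4, -1.7]
width: 0.04
yaw -1.4 turn units 0.0 after turn: shift units [-0.03 -0.02  0.57] width mm 3.7 clock 6.4667 tilt 1.65
```

```bash
python3 -m jog '[0,-0.03,-0.02,0.25,0, 0,0,0,0.2,0, 0,0,0,0.1,0, 0,0,0,0,0, 0,0,0,0,0]' 40; python3 go.py .500 -.390 .049 -1.4
```

```text
clock: 6.88
position: [0.5013, -0.3907, 0.0487]
ee_rot: [-3.141, 0.039, -0.048]
force: [-3.7, 1.4, 12.4]
width: 0.037
yaw -1.43 turn units -0.01 after turn: shift units [-0.03 -0.02 -0.01] width mm 3.4 clock 6.8833 tilt 1.75
```

```bash
python3 -m jog '[20,0,0,0,0, 20,0,0,0,0, 20,0,0,0,0, 20,0,0,0,0, 20,0,0,-0.3,0, 20,0,0,-0.6,0, 24,0,0,-0.8,0, 24,0,0,-1,0, 24,0,0,-1,0, 24,-0.3,0,0,0, 24,-0.4,0,0,0, 24,0,0,0,0, 24,0,0,0,0]' 40; python3 - <<'E'
from h import *
import json
p=camera_params("wrist");im=get_image("wrist")[:,:,::-1];json.dump({k:np.array(v).tolist() for k,v in p.items()},open("w4.json","w"))
cv2.imwrite("pics/w4f.png",im);cv2.imwrite("pics/w4.png",cv2.resize(im[40:240,180:480],None,fx=2.6,fy=2.6,interpolation=cv2.INTER_CUBIC)) 
E
python3 go.py .5652 .1365 .036 -17.4
```

```text
clock: 7.97
position: [0.4689, -0.3886, 0.2076]
ee_rot: [3.14, -0.035, 0.052]
force: [1.0, 0.5, -0.0]
width: 0.26
yaw -1.29 turn units 2.68 after turn: shift units [ -1.63 -13.25   4.29] width mm 24.1 clock 8.0167 tilt 1.89
```

View pics/w4.png

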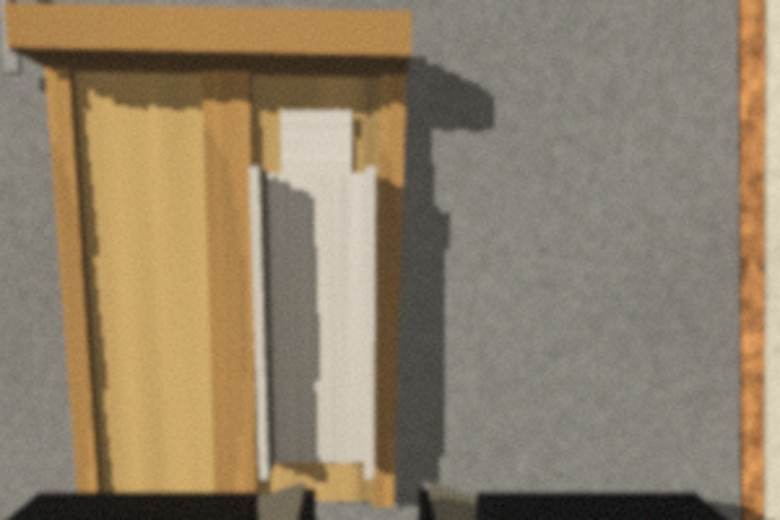

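```bash
python3 - <<'E'
from h import *
import json
p=json.load(open("w4.json"))
def W(x,y,z):
    w=onz("wrist",[(180+x/2.6,40+y/2.6)],z,p)[0][:2]-[.515,-.33];a=np.radians(-1.4)
    return [(w@[np.cos(a),np.sin(a)]).round(4),(w@[-np.sin(a),np.cos(a)]).round(4)]
for n,k in dict(tongL=(282,110,.016),tongR=(350,110,.016),LF=(256,168,.042),LB=(264,475,.042),RF=(371,168,.042),RB=(369,475,.042),midLf=(205,100,.018),midRf=(250,100,.018),midLb=(213,480,.018),midRb=(256,490,.018),outLf=(48,80,.018),outLb=(78,485,.018),outRf=(407,80,.018),outRb=(394,490,.018),batL=(45,52,.05),batR=(410,50,.05)).items():print(n,W(*k))
E
python3 -m jog '[26,0,0,0,0.9, 26,0,0,0,0.9, 26,0,0,0,0.9, 26,-0.12,-0.95,0,0, 26,-0.12,-0.95,0,0, 26,-0.12,-0.95,0,0, 26,-0.12,-0.95,0,0, 26,-0.12,-0.95,0,0, 26,-0.12,-0.95,0,0, 26,-0.12,-0.95,0,0, 26,-0.12,-0.95,0,0, 26,-0.12,-0.95,0,0, 26,-0.12,-0.95,0,0, 26,-0.12,-0.95,0,0, 26,-0.12,-0.95,0,0, 26,-0.12,-0.95,0,0, 26,-0.12,-0.9,0,0, 26,0,0,0,0, 26,0,0,0,0, 26,0,0,0,0]' 40;python3 go.py .5652 .1365 .036 -17.4
```

```text
tongL [np.float64(0.0763), np.float64(-0.0242)]
tongR [np.float64(0.0763), np.float64(-0.053)]
LF [np.float64(0.0504), np.float64(-0.0162)]
LB [np.float64(-0.0771), np.float64(-0.0155)]
RF [np.float64(0.0505), np.float64(-0.0618)]
RB [np.float64(-0.077), np.float64(-0.0614)]
midLf [np.float64(0.0798), np.float64(0.0078)]
midRf [np.float64(0.0798), np.float64(-0.0111)]
midLb [np.float64(-0.0875), np.float64(0.0121)]
midRb [np.float64(-0.0924), np.float64(-0.008)]
outLf [np.float64(0.0874), np.float64(0.0728)]
outLb [np.float64(-0.0901), np.float64(0.0761)]
outRf [np.float64(0.0878), np.float64(-0.0768)]
outRb [np.float64(-0.0923), np.float64(-0.0734)]
batL [np.float64(0.0906), np.float64(0.0599)]
batR [np.float64(0.0916), np.float64(-0.0761)]
clock: 9.68
position: [0.5784, 0.1696, 0.1985]
ee_rot: [-3.095, 0.49, -0.027]
force: [0.4, -0.1, 0.9]
width: 0.281
yaw -17.98 turn units -0.1 after turn: shift units [-0.07  0.89  4.06] width mm 25.9 clock 9.6833 tilt 1.09
```

```bash
python3 -m jog '[26,-0.05,0.85,0,-0.1, 26,0,0,0.8,0, 26,0,0,0.8,0, 26,0,0,0.7,0, 26,0,0,0.3,0, 26,0,0,0,0, 26,0,0,0,0]' 40;python3 go.py .5652 .1365 .036 -17.4
```

```text
clock: 10.27
position: [0.569, 0.1287, 0.0907]
ee_rot: [-3.098, 0.487, -0.03]
force: [0.7, 0.8, 0.3]
width: 0.285
yaw -17.89 turn units -0.08 after turn: shift units [-0.15 -0.16  1.37] width mm 26.2 clock 10.2667 tilt 1.14
```

```bash
python3 -m jog '[26,-0.15,-0.16,0,-0.08, 26,0,0,0,0, 26,0,0,0.4,0, 26,0,0,0.3,0, 26,0,0,0,0, 26,0,0,0,0]' 40;python3 go.py .5652 .1365 .036 -17.4
```

```text
clock: 10.77
position: [0.5688, 0.1377, 0.0675]
ee_rot: [-3.096, 0.475, -0.042]
force: [0.6, -0.3, 0.2]
width: 0.284
yaw -17.45 turn units -0.01 after turn: shift units [-0.08  0.05  0.79] width mm 26.1 clock 10.7667 tilt 1.62
```

```bash
python3 -m jog '[26,-0.1,0.04,0.3,0, 26,0,0,0.3,0, 26,0,0,0.15,0, 26,0,0,0,0, 26,0,0,0,0]' 40;python3 go.py .5652 .1365 .036 -17.4
```

```text
clock: 11.18
position: [0.5675, 0.1384, 0.0387]
ee_rot: [-3.094, 0.474, -0.048]
force: [0.2, 0.4, 0.0]
width: 0.278
yaw -17.43 turn units -0.01 after turn: shift units [-0.04  0.06  0.07] width mm 25.6 clock 11.1833 tilt 1.87
```

```bash
python3 -m jog '[26,-0.05,0.06,0.05,0, 26,0,0,0,0, 0,0,0,0,0, 0,0,0,0,0, 0,0,0,0,0, 0,0,0,0,0, 0,0,0,0,0, 0,0,0,0,0]' 40; python3 go.py .5652 .1365 .036 -17.4; python3 -m jog '[0,0,0,-0.4,0, 0,0,0,-0.7,0, 0,0,0,-0.8,0, 0,0,0,-0.8,0, 0,0,0,0,-0.8, 0,0,0,0,-0.8, 0,0,0,0,-0.8, 0,0,0,0,0, 0,0,0,0,0]' 40;python3 go.py .504 -.269 .049 -2.5
```

```text
clock: 11.85
position: [0.5657, 0.1365, 0.0384]
ee_rot: [-3.093, 0.475, -0.051]
force: [-1.1, -0.1, 1.3]
width: 0.038
yaw -17.48 turn units -0.01 after turn: shift units [-0.01  0.    0.06] width mm 3.5 clock 11.85 tilt 1.97
clock: 12.6
position: [0.5608, 0.1358, 0.1503]
ee_rot: [-3.134, 0.069, -0.049]
force: [0.6, 0.0, -1.6]
width: 0.041
yaw -2.54 turn units -0.01 after turn: shift units [-0.98 10.17  2.53] width mm 3.8 clock 12.6 tilt 1.84
```

```bash
python3 -m jog '[0,0,0.4,0,0, 0,-0.1,0.85,0,0, 0,-0.1,0.85,0,0, 0,-0.1,0.85,0,0, 0,-0.1,0.85,0,0, 0,-0.1,0.85,0,0, 0,-0.1,0.85,0,0, 0,-0.1,0.85,0,0, 0,-0.1,0.85,0,0, 0,-0.1,0.85,0,0, 0,-0.1,0.85,0,0, 0,-0.1,0.6,0,0, 0,0,0.3,0,0, 0,0,0,0,0, 0,0,0,0,0]' 40;python3 go.py .503 -.269 .050 -2.5
```

```text
clock: 13.85
position: [0.488, -0.2664, 0.1382]
ee_rot: [-3.126, 0.13, -0.037]
force: [-0.7, 1.1, -1.7]
width: 0.039
yaw -4.77 turn units -0.38 after turn: shift units [0.38 0.05 2.2 ] width mm 3.6 clock 13.85 tilt 1.54
```

```bash
python3 -m jog '[0,0.38,0.05,0,-0.38, 0,0,0,0.4,0, 0,0,0,0.5,0, 0,0,0,0.4,0, 0,0,0,0,0, 0,0,0,0,0]' 40;python3 go.py .503 -.269 .050 -2.5
```

```text
clock: 14.35
position: [0.5101, -0.2562, 0.0855]
ee_rot: [-3.123, 0.053, -0.041]
force: [0.0, 0.6, -0.1]
width: 0.04
yaw -1.94 turn units 0.09 after turn: shift units [-0.16  0.33  0.89] width mm 3.7 clock 14.35 tilt 1.82
```

```bash
python3 -m jog '[0,-0.16,0.33,0,0.09, 0,0,0,0,0, 0,0,0,0.15,0, 0,0,0,0,0]' 40;python3 go.py .503 -.269 .050 -2.5
```

```text
clock: 14.68
position: [0.5053, -0.2666, 0.0815]
ee_rot: [-3.123, 0.063, -0.046]
force: [-0.7, 0.2, -1.1]
width: 0.04
yaw -2.31 turn units 0.03 after turn: shift units [-0.05  0.06  0.79] width mm 3.7 clock 14.6833 tilt 1.97
```

```bash
python3 -m jog '[0,-0.05,0.06,0.2,0.03, 0,0,0,0.15,0, 0,0,0,0,0, 0,0,0,0,0]' 40;python3 go.py .503 -.269 .050 -2.5
```

```text
clock: 15.02
position: [0.504, -0.2689, 0.0668]
ee_rot: [-3.123, 0.069, -0.048]
force: [0.2, -0.2, -0.6]
width: 0.034
yaw -2.53 turn units -0.01 after turn: shift units [-0.03  0.    0.42] width mm 3.1 clock 15.0167 tilt 2.04
```

```bash
python3 -m jog '[0,-0.02,0,0.2,0, 0,0,0,0.15,0, 0,0,0,0.05,0, 0,0,0,0,0, 0,0,0,0,0]' 40;python3 go.py .503 -.269 .050 -2.5
```

```text
clock: 15.43
position: [0.5042, -0.2685, 0.0501]
ee_rot: [-3.123, 0.068, -0.049]
force: [-2.1, 1.2, 5.2]
width: 0.042
yaw -2.5 turn units -0.0 after turn: shift units [-0.03  0.01  0.  ] width mm 3.8 clock 15.4333 tilt 2.06
```

```bash
python3 -m jog '[20,0,0,0,0, 20,0,0,0,0, 20,0,0,0,0, 20,0,0,0,0, 20,0,0,-0.3,0, 20,0,0,-0.6,0, 24,0,0,-0.8,0, 60,0,0,-1,0, 80,-0.3,0,-1,0, 80,-0.4,0.3,0,0, 80,0,0.3,0,0, 80,0,0,0,0, 80,0,0,0,0]' 40; python3 - <<'E'
from h import *
import json
p=camera_params("wrist");im=get_image("wrist")[:,:,::-1];json.dump({k:np.array(v).tolist() for k,v in p.items()},open("w5.json","w"))
cv2.imwrite("pics/w5.png",cv2.resize(im[40:240,160:460],None,fx=2.6,fy=2.6,interpolation=cv2.INTER_CUBIC)) 
E
python3 go.py .484 .34 .2 -2.5
```

```text
clock: 16.52
position: [0.471, -0.2935, 0.2084]
ee_rot: [-3.124, 0.064, -0.054]
force: [-1.1, 0.3, -0.5]
width: 0.648
yaw -2.34 turn units 0.03 after turn: shift units [ -0.37 -15.84   0.21] width mm 63.6 clock 16.5667 tilt 2.19
```

View pics/w5.png

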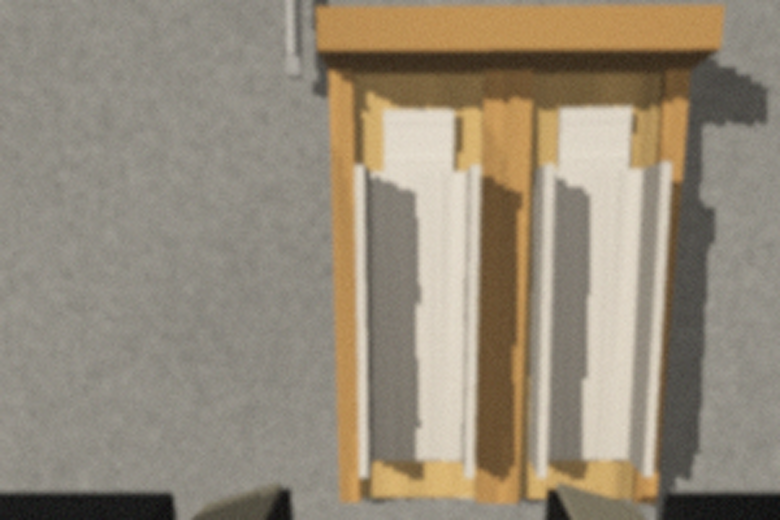

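```bash
python3 - <<'E'
from h import *
import json
p=json.load(open("w5.json"))
def W(x,y,z):
    w=onz("wrist",[(160+x/2.6,40+y/2.6)],z,p)[0][:2]-[.515,-.33];a=np.radians(-2.5)
    return np.array([w@[np.cos(a),np.sin(a)],w@[-np.sin(a),np.cos(a)]]).round(4).tolist()
for n,k in dict(aLF=(361,168,.042),aLB=(363,475,.042),aRF=(475,168,.042),aRB=(469,475,.042),bLF=(547,168,.042),bLB=(541,473,.042),bRF=(666,165,.042),bRB=(648,473,.042),aT=(419,110,.016),bT=(595,108,.016),oLf=(330,80,.018),oLb=(343,495,.018),oRf=(690,80,.018),oRb=(658,495,.018),bat=(500,50,.05)).items():print(n,W(*k))
E
python3 -m jog '[80,0,0,0,-0.7, 80,0,0,0,-0.7, 80,0,0,0,-0.7, 80,0.09,-0.97,-0.1,0, 80,0.09,-0.97,-0.1,0, 80,0.09,-0.97,-0.1,0, 80,0.09,-0.97,-0.1,0, 80,0.09,-0.97,-0.1,0, 80,0.09,-0.97,-0.1,0, 80,0.09,-0.97,-0.1,0, 80,0.09,-0.97,-0.1,0, 80,0.09,-0.97,-0.1,0, 80,0.09,-0.97,-0.1,0, 80,0.09,-0.97,-0.1,0, 80,0.09,-0.97,0,0, 80,0.09,-0.97,0,0, 80,0.09,-0.97,0,0, 80,0,0,0,0, 80,0,0,0,0]' 40;python3 go.py .42 .32 .25 10
```

```text
aLF [0.0498, 0.0602]
aLB [-0.0782, 0.0613]
aRF [0.0499, 0.0149]
aRB [-0.0778, 0.0148]
bLF [0.0499, -0.0136]
bLB [-0.0766, -0.0165]
bRF [0.0511, -0.0604]
bRB [-0.0762, -0.063]
aT [0.0758, 0.0376]
bT [0.0766, -0.0367]
oLf [0.0872, 0.0749]
oLb [-0.0961, 0.0732]
oRf [0.0872, -0.075]
oRb [-0.0948, -0.0761]
bat [0.091, 0.007]
clock: 18.15
position: [0.4054, 0.2868, 0.2498]
ee_rot: [-3.096, -0.319, -0.014]
force: [-0.0, -0.6, 0.1]
width: 0.873
yaw 11.74 turn units 0.29 after turn: shift units [ 0.5  -0.75 -0.01] width mm 80.3 clock 18.15 tilt 1.75
```

```bash
python3 -m jog '[80,0.2,-0.75,0,0.29, 80,0,0,0,0, 80,0,0,0,0]' 40;python3 go.py .42 .32 .25 10; python3 - <<'E'
from h import *
import json
p=camera_params("wrist");im=get_image("wrist")[:,:,::-1];json.dump({k:np.array(v).tolist() for k,v in p.items()},open("w6.json","w"))
cv2.imwrite("pics/w6f.png",im);cv2.imwrite("pics/w6.png",cv2.resize(im[20:240,180:460],None,fx=2.7,fy=2.7,interpolation=cv2.INTER_CUBIC)) 
E
```

```text
clock: 18.4
position: [0.4053, 0.3194, 0.2482]
ee_rot: [-3.102, -0.275, -0.005]
force: [-0.0, -1.2, 1.2]
width: 0.871
yaw 10.11 turn units 0.02 after turn: shift units [ 0.36  0.05 -0.04] width mm 80.2 clock 18.4 tilt 1.61
```

View pics/w6.png

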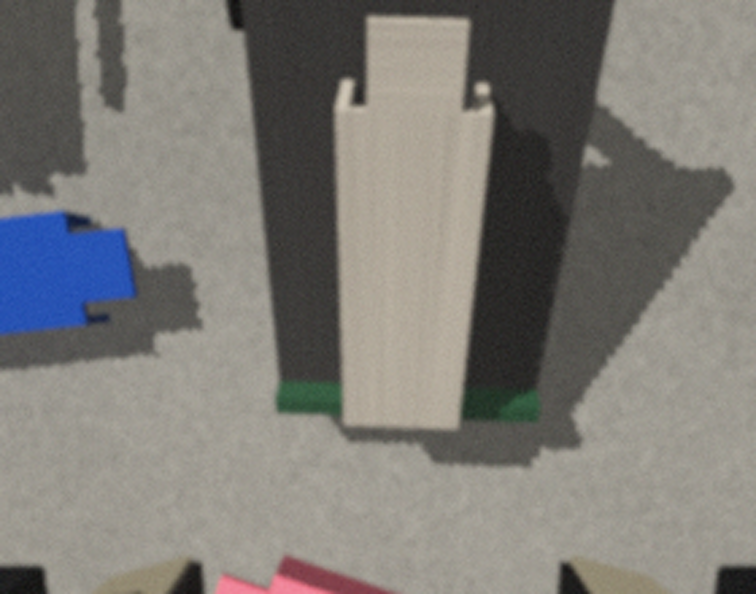

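```bash
python3 - <<'E'
from h import *
import json
p=json.load(open("w6.json"))
px=np.array([(343,427),(461,429),(340,105),(492,107),(366,105),(467,107),(367,17),(469,18)],float)
uv=px/2.7+[180,20]
M=np.array([(-77.5,25),(-77.5,-25),(52.5,25),(52.5,-25),(52.5,15),(52.5,-15),(77.5,15),(77.5,-15)])/1000
M=np.c_[M,np.full(8,.015)]
C=R.from_rotvec(p["orientation"]).as_matrix();K=np.array(p["intrinsics"])
ok,rv,tv=cv2.solvePnP(M,uv,K,None)
Rw=C@cv2.Rodrigues(rv)[0];mid=C@tv.ravel()+p["xyz"]
print("pnp mid",mid.round(4),"x",Rw[:,0].round(3),"z",Rw[:,2].round(3))
from scipy.optimize import least_squares
def T(q):
    Rm=R.from_euler("ZY",[q[3],-np.pi/6]).as_matrix();return M@Rm.T+q[:3]
f=lambda q:(proj("wrist",T(q),p)-uv).ravel()
r=least_squares(f,[*mid,.17]);print("30deg fit mid",r.x[:3].round(4),"yaw",np.degrees(r.x[3]).round(2),"rms px",np.sqrt(np.mean(r.fun**2)).round(2))
# stereo with top camera: tongue tip mid & tail mid predicted px
X=T(r.x);print("top px",proj("top",X[[0,1,6,7]]).round(1).tolist())
E
```

```text
pnp mid [0.4902 0.328  0.0809] x [0.88  0.132 0.456] z [-0.447 -0.093  0.89 ]
30deg fit mid [0.4903 0.3277 0.0865] yaw 8.66 rms px 0.88
top px [[224.2, 237.6], [241.0, 235.4], [216.0, 189.7], [226.7, 188.3]]
```

```bash
python3 go.py .4832 .3267 .150 8.7; python3 -m jog '[80,0.5,0,0,0.2, 80,0.8,0,0,0, 80,0.6,0,0.6,0, 80,0,0,0.8,0, 80,0,0,0.8,0, 80,0,0,0,0, 80,0,0,0,0]' 40;python3 go.py .4832 .3267 .105 8.7
```

```text
yaw 10.12 turn units 0.24 after turn: shift units [1.96 0.13 2.46] width mm 80.3 clock 18.45 tilt 1.67
clock: 19.03
position: [0.4857, 0.3286, 0.158]
ee_rot: [-3.106, -0.232, -0.007]
force: [0.9, -0.2, 1.1]
width: 0.873
yaw 8.54 turn units -0.03 after turn: shift units [-0.07  0.04  1.32] width mm 80.3 clock 19.0333 tilt 1.58
```

```bash
python3 -m jog '[80,-0.07,0.04,0.4,0, 80,0,0,0.4,0, 80,0,0,0.3,0, 80,0,0,0,0, 80,0,0,0,0]' 40;python3 go.py .4832 .3267 .105 8.7
```

```text
clock: 19.45
position: [0.4855, 0.3268, 0.1198]
ee_rot: [-3.104, -0.228, -0.015]
force: [0.9, -0.2, 0.8]
width: 0.872
yaw 8.39 turn units -0.05 after turn: shift units [-0.06 -0.01  0.37] width mm 80.2 clock 19.45 tilt 1.77
```

```bash
python3 -m jog '[80,-0.06,0,0.2,-0.05, 80,0,0,0.15,0, 80,0,0,0,0, 80,0,0,0,0]' 40;python3 go.py .4832 .3267 .105 8.7;  python3 -m jog '[45,0,0,0,0, 45,0,0,0,0, 40,0,0,0,0, 30,0,0,0,0, 20,0,0,0,0, 20,0,0,0,0, 20,0,0,0,0]' 30;python3 go.py .4832 .3267 .105 8.7
```

```text
clock: 19.78
position: [0.4843, 0.328, 0.1083]
ee_rot: [-3.101, -0.237, -0.022]
force: [0.5, 0.3, 0.0]
width: 0.872
yaw 8.71 turn units 0.0 after turn: shift units [-0.03  0.03  0.08] width mm 80.2 clock 19.7833 tilt 1.98
clock: 20.37
position: [0.4847, 0.3284, 0.1092]
ee_rot: [-3.1, -0.237, -0.023]
force: [0.1, 0.3, -0.4]
width: 0.543
yaw 8.72 turn units 0.0 after turn: shift units [-0.04  0.04  0.1 ] width mm 50.0 clock 20.3667 tilt 2.03
```

```bash
python3 -m jog '[20,0,0,-0.3,0, 20,0,0,-0.6,0, 20,0,0,-0.8,0, 20,0,0,-0.8,0, 20,0,0,0,0.6, 20,0,0,0,0.6, 20,0,0,0,0.6, 20,0,0,0,0, 20,0,0,0,0]' 40;python3 go.py .487 -.3288 .13 -2.3
```

```text
clock: 21.12
position: [0.4818, 0.3247, 0.2199]
ee_rot: [-3.107, 0.063, -0.016]
force: [0.5, 0.3, -1.1]
width: 0.542
yaw -2.32 turn units -0.0 after turn: shift units [ 0.79 16.32  2.25] width mm 49.8 clock 21.1167 tilt 2.05
```

```bash
python3 -m jog '[20,0,0.4,0,0, 20,0.05,0.8,0,0, 20,0.05,0.95,0,0, 20,0.05,0.95,0,0, 20,0.05,0.95,0,0, 20,0.05,0.95,0,0, 20,0.05,0.95,0,0, 20,0.05,0.95,0,0, 20,0.05,0.95,0,0, 20,0.05,0.95,0,0, 20,0.05,0.95,0,0, 20,0.05,0.95,0,0, 20,0.05,0.95,0,0, 20,0.05,0.95,0,0, 20,0.05,0.95,0,0, 20,0.05,0.8,0,0, 20,0.05,0.6,0,0, 20,0,0.3,0,0, 20,0,0,0,0, 20,0,0,0,0]' 40;python3 go.py .487 -.3288 .13 -2.3
```

```text
clock: 22.78
position: [0.4991, -0.3096, 0.196]
ee_rot: [-3.101, -0.022, -0.009]
force: [-0.8, -0.0, -1.8]
width: 0.54
yaw 0.81 turn units 0.52 after turn: shift units [-0.28  0.49  1.65] width mm 49.7 clock 22.7833 tilt 2.36
```

```bash
python3 -m jog '[20,-0.28,0.45,0,0.52, 20,0,0,0.5,0, 20,0,0,0.5,0, 20,0,0,0.4,0, 20,0,0,0,0, 20,0,0,0,0]' 40;python3 go.py .487 -.3288 .13 -2.3
```

```text
clock: 23.28
position: [0.4906, -0.3149, 0.1399]
ee_rot: [-3.096, 0.045, -0.011]
force: [0.2, 0.2, -1.0]
width: 0.542
yaw -1.68 turn units 0.1 after turn: shift units [-0.08  0.35  0.25] width mm 49.8 clock 23.2833 tilt 2.62
```

```bash
python3 -m jog '[20,-0.08,0.35,0,0.1, 20,0,0,0.2,0, 20,0,0,0,0, 20,0,0,0,0]' 40;python3 go.py .487 -.3288 .105 -2.3; python3 - <<'E'
from h import *
im=get_image("side")[:,:,::-1];im2=get_image("wrist")[:,:,::-1]
a=cv2.resize(im[90:200,290:420],None,fx=3.6,fy=3.6,interpolation=cv2.INTER_CUBIC)
b=cv2.resize(im2[40:240,180:480],None,fx=1.0,fy=1.0)
c=np.zeros((400,780,3),np.uint8);c[:a.shape[0],:a.shape[1]]=a;c[:200,475:775]=b;cv2.imwrite("pics/s7.png",c)
E
```

```text
clock: 23.62
position: [0.4889, -0.3268, 0.1341]
ee_rot: [-3.097, 0.055, -0.016]
force: [-0.5, -0.2, -1.4]
width: 0.544
yaw -2.07 turn units 0.04 after turn: shift units [-0.05  0.05  0.73] width mm 50.1 clock 23.6167 tilt 2.62
```

View pics/s7.png

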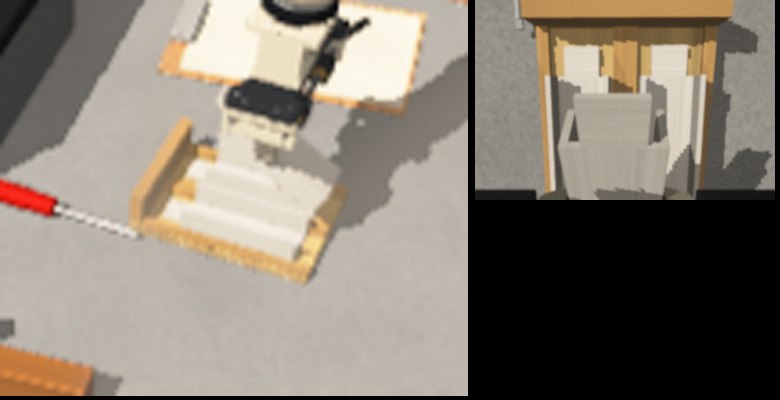

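```bash
python3 -m jog '[20,-0.05,0.07,0.35,0.04, 20,0,0,0.35,0, 20,0,0,0.15,0, 20,0,0,0,0, 20,0,0,0,0]' 40;python3 go.py .487 -.3296 .056 -2.3
```

```text
clock: 24.13
position: [0.4889, -0.3273, 0.1013]
ee_rot: [-3.097, 0.06, -0.021]
force: [-0.1, -0.4, -2.1]
width: 0.543
yaw -2.23 turn units 0.01 after turn: shift units [-0.05  0.06  1.13] width mm 50.0 clock 24.1333 tilt 2.61
```

```bash
python3 -m jog '[20,0,0.06,0.1,0, 20,0,0,0.15,0, 20,0.05,0,0.15,0, 20,0.08,0,0.15,0, 20,0,0,0,0, 20,0,0,0,0]' 15;python3 go.py .511 -.3296 .056 -2.3
```

```text
clock: 24.63
position: [0.4966, -0.3301, 0.0796]
ee_rot: [-3.099, 0.06, -0.026]
force: [-0.3, -0.8, 0.5]
width: 0.545
yaw -2.22 turn units 0.01 after turn: shift units [ 0.36 -0.03  0.59] width mm 50.1 clock 24.6333 tilt 2.57
```

```bash
python3 -m jog '[20,0.1,0,0.15,0, 20,0.1,0,0.15,0, 20,0.08,0,0.12,0, 20,0,0,0,0, 20,0,0,0,0]' 15;python3 go.py .511 -.3296 .056 -2.3
```

```text
clock: 25.05
position: [0.5092, -0.3298, 0.061]
ee_rot: [-3.1, 0.059, -0.025]
force: [-0.0, -1.0, 0.0]
width: 0.544
yaw -2.21 turn units 0.01 after turn: shift units [ 0.05 -0.01  0.12] width mm 50.1 clock 25.05 tilt 2.55
```

```bash
python3 -m jog '[20,0.03,0,0.12,0, 20,0,0,0.05,0, 20,0,0,0,0, 20,0,0,0,0]' 15;python3 go.py .511 -.3296 .056 -2.3
```

```text
clock: 25.38
position: [0.5118, -0.3295, 0.0558]
ee_rot: [-3.1, 0.059, -0.028]
force: [-0.0, 0.0, -1.4]
width: 0.546
yaw -2.21 turn units 0.02 after turn: shift units [-0.02  0.   -0.01] width mm 50.2 clock 25.3833 tilt 2.55
```

```bash
python3 -m jog '[20,0,0,0.08,0, 20,0,0,0.06,0, 20,0,0,0,0, 20,0,0,0,0]' 15;python3 go.py .511 -.3296 .056 -2.3
```

```text
clock: 25.72
position: [0.5135, -0.3295, 0.0531]
ee_rot: [-3.102, 0.059, -0.034]
force: [0.1, 0.3, -2.6]
width: 0.546
yaw -2.21 turn units 0.02 after turn: shift units [-0.06  0.   -0.07] width mm 50.3 clock 25.7167 tilt 2.55
```

```bash
cat > prof.py <<'E'
from h import *
s=observe();p=camera_params("wrist");im=get_image("wrist")[:,:,::-1];cv2.imwrite("pics/p.png",im)
Rm=R.from_rotvec(s["ee_rot"]).as_matrix();pv=s["position"]+Rm[:,2]*.017
yaw=np.arctan2(Rm[1,0],Rm[0,0])
for t in(0,5,10,20,30):
    Q=R.from_euler("ZY",[yaw,-np.radians(t)]).as_matrix()
    P=lambda x,y,z:(np.array([x+.002,y,z-.0082])@Q.T+pv)
    X=[P(.0775,.015,.015),P(.0775,-.015,.015),P(.0525,.025,.015),P(.0525,-.025,.015)]
    print(t,proj("wrist",X,p).round(0).tolist(),"tip z",X[0][2].round(3))
g=im.astype(int).mean(2)
for u in(300,320,340):print(u,[(v,int(g[v,u])) for v in range(0,250,6)])
E
python3 prof.py
```

```text
0 [[290.0, 105.0], [351.0, 105.0], [272.0, 155.0], [369.0, 156.0]] tip z 0.043
5 [[288.0, 106.0], [351.0, 105.0], [270.0, 158.0], [370.0, 158.0]] tip z 0.05
10 [[286.0, 108.0], [352.0, 108.0], [268.0, 161.0], [371.0, 162.0]] tip z 0.057
20 [[281.0, 117.0], [354.0, 117.0], [265.0, 171.0], [373.0, 172.0]] tip z 0.07
30 [[276.0, 135.0], [356.0, 135.0], [261.0, 185.0], [376.0, 186.0]] tip z 0.082
300 [(0, 139), (6, 141), (12, 145), (18, 148), (24, 145), (30, 139), (36, 145), (42, 147), (48, 142), (54, 144), (60, 143), (66, 145), (72, 137), (78, 49), (84, 52), (90, 98), (96, 99), (102, 97), (108, 94), (114, 209), (120, 215), (126, 212), (132, 212), (138, 214), (144, 213), (150, 215), (156, 211), (162, 212), (168, 212), (174, 210), (180, 208), (186, 211), (192, 208), (198, 209), (204, 207), (210, 207), (216, 205), (222, 205), (228, 206), (234, 207), (240, 202), (246, 175)]
320 [(0, 143), (6, 149), (12, 139), (18, 145), (24, 145), (30, 151), (36, 148), (42, 144), (48, 143), (54, 146), (60, 146), (66, 143), (72, 142), (78, 50), (84, 62), (90, 85), (96, 87), (102, 82), (108, 140), (114, 209), (120, 216), (126, 207), (132, 211), (138, 215), (144, 212), (150, 217), (156, 211), (162, 213), (168, 205), (174, 207), (180, 208), (186, 208), (192, 205), (198, 207), (204, 209), (210, 207), (216, 207), (222, 206), (228, 196), (234, 119), (240, 114), (246, 111)]
340 [(0, 138), (6, 139), (12, 143), (18, 145), (24, 141), (30, 140), (36, 145), (42, 144), (48, 143), (54, 143), (60, 143), (66, 143), (72, 138), (78, 45), (84, 58), (90, 83), (96, 85), (102, 86), (108, 127), (114, 206), (120, 216), (126, 209), (132, 214), (138, 215), (144, 215), (150, 216), (156, 208), (162, 213), (168, 209), (174, 204), (180, 205), (186, 203), (192, 204), (198, 205), (204, 204), (210, 201), (216, 201), (222, 199), (228, 203), (234, 111), (240, 112), (246, 111)]
```

```bash
python3 -m jog '[20,-0.05,0,0.05,0, 20,0,0,0.1,0, 20,0,0,0,0, 20,0,0,0,0]' 3;python3 prof.py | grep -v "(0,"; python3 go.py .511 -.3296 .056 -2.3; python3 - <<'E'
from h import *
g=cv2.imread("pics/p.png").astype(int).mean(2)
print("tip",g[98:118,320].astype(int).tolist());
for v in(125,175,200):print(v,[(u,int(g[v,u])) for u in range(230,410,5)])
E
```

```text
clock: 26.1
position: [0.5127, -0.3293, 0.0466]
ee_rot: [-3.102, 0.059, -0.038]
force: [-0.3, 0.4, 4.9]
width: 0.553
0 [[290.0, 105.0], [351.0, 105.0], [272.0, 155.0], [369.0, 156.0]] tip z 0.036
5 [[288.0, 106.0], [352.0, 105.0], [271.0, 158.0], [370.0, 158.0]] tip z 0.043
10 [[286.0, 108.0], [353.0, 108.0], [269.0, 161.0], [371.0, 162.0]] tip z 0.05
20 [[281.0, 117.0], [355.0, 117.0], [265.0, 171.0], [373.0, 172.0]] tip z 0.063
30 [[276.0, 135.0], [357.0, 135.0], [261.0, 185.0], [376.0, 186.0]] tip z 0.075
yaw -2.19 turn units 0.02 after turn: shift units [-0.04  0.01 -0.24] width mm 50.7 clock 26.15 tilt 2.6
tip [84, 83, 83, 81, 85, 87, 102, 126, 146, 151, 147, 152, 170, 196, 210, 213, 213, 214, 216, 216]
125 [(230, 167), (235, 213), (240, 214), (245, 214), (250, 216), (255, 215), (260, 213), (265, 215), (270, 215), (275, 217), (280, 216), (285, 112), (290, 207), (295, 212), (300, 208), (305, 213), (310, 210), (315, 207), (320, 210), (325, 213), (330, 211), (335, 215), (340, 213), (345, 212), (350, 213), (355, 159), (360, 163), (365, 215), (370, 215), (375, 213), (380, 214), (385,
[... 228 characters left out ...]
(300, 213), (305, 212), (310, 209), (315, 210), (320, 210), (325, 209), (330, 212), (335, 212), (340, 210), (345, 207), (350, 210), (355, 214), (360, 213), (365, 211), (370, 202), (375, 124), (380, 123), (385, 120), (390, 121), (395, 123), (400, 202), (405, 200)]
200 [(230, 110), (235, 115), (240, 112), (245, 120), (250, 120), (255, 119), (260, 121), (265, 208), (270, 207), (275, 206), (280, 204), (285, 206), (290, 212), (295, 207), (300, 209), (305, 209), (310, 207), (315, 207), (320, 205), (325, 204), (330, 204), (335, 206), (340, 207), (345, 206), (350, 211), (355, 213), (360, 207), (365, 208), (370, 174), (375, 125), (380, 120), (385, 115), (390, 118), (395, 115), (400, 122), (405, 198)]
```

```bash
python3 -m jog '[56,0,0,0,0, 62,0,0,0,0, 66,0,0,0,0, 66,0,0,0,0, 66,0,0,-0.2,0, 66,0,0,-0.5,0, 66,0,0,-0.8,0, 66,0,0,-1,0, 66,0,0,-1,0, 66,-0.5,0,-0.5,0, 66,-0.5,0,0,0, 66,0,0,0,0, 66,0,0,0,0]' 10;python3 go.py .49 -.33 .2 -2.3; python3 - <<'E'
from h import *
import json
p=camera_params("wrist");im=get_image("wrist")[:,:,::-1];json.dump({k:np.array(v).tolist() for k,v in p.items()},open("w8.json","w"))
cv2.imwrite("pics/w8f.png",im);a=cv2.resize(im[50:240,220:420],None,fx=2.9,fy=2.9,interpolation=cv2.INTER_CUBIC)
sd=get_image("side")[:,:,::-1];cv2.imwrite("pics/s8f.png",sd);b=cv2.resize(sd[115:175,320:395],None,fx=2.8,fy=2.8,interpolation=cv2.INTER_CUBIC)
c=np.zeros((551,795,3),np.uint8);c[:a.shape[0],:580]=a;c[:b.shape[0],583:583+b.shape[1]]=b;cv2.imwrite("pics/w8.png",c)
E
```

```text
clock: 27.23
position: [0.4666, -0.333, 0.2164]
ee_rot: [-3.102, 0.056, -0.035]
force: [-0.1, -0.3, 0.1]
width: 0.72
yaw -2.09 turn units 0.04 after turn: shift units [ 0.58 -0.1   0.41] width mm 66.2 clock 27.2333 tilt 2.59
```

View pics/w8.png

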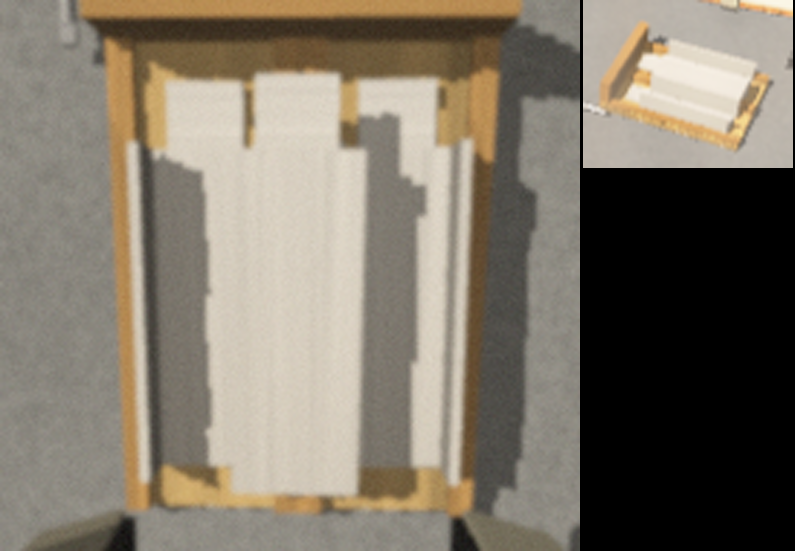

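```bash
python3 - <<'E'
from h import *
import json
from scipy.optimize import least_squares
p=json.load(open("w8.json"))
uv=np.array([(232,493),(357,494),(367,150),(341,148),(255,147),(255,73),(340,73)],float)/2.9+[220,50]
M=np.array([(-77.5,25),(-77.5,-25),(52.5,-25),(52.5,-15),(52.5,15),(77.5,15),(77.5,-15)])/1000;M=np.c_[M,np.full(7,.015)]
def T(q):return M@R.from_euler("ZYX",[q[3],-q[4],0]).as_matrix().T+q[:3]
r=least_squares(lambda q:(proj("wrist",T(q),p)-uv).ravel(),[.51,-.33,.031,-.03,0])
w=r.x[:2]-[.515,-.33];a=np.radians(-2.3)
print(r.x[:3].round(4),"yaw,pitch deg",np.degrees(r.x[3:]).round(2),"rms",np.sqrt(np.mean(r.fun**2)).round(2),"in cradle",[w@[np.cos(a),np.sin(a)],w@[-np.sin(a),np.cos(a)]])
def W(x,y,z):
    w=onz("wrist",[(220+x/2.9,50+y/2.9)],z,p)[0][:2]-[.515,-.33];return np.array([w@[np.cos(a),np.sin(a)],w@[-np.sin(a),np.cos(a)]]).round(4).tolist()
for n,k in dict(aLF=(134,143,.042),aLB=(145,483,.042),bRF=(467,140,.042),bRB=(454,483,.042),aTip=(205,82,.016),bTip=(397,80,.016)).items():print(n,W(*k))
E
```

```text
[ 0.5112 -0.3295  0.0315] yaw,pitch deg [-2.48  0.61] rms 0.27 in cradle [np.float64(-0.003833815224320203), np.float64(0.0003828982904062638)]
aLF [0.0508, 0.0601]
aLB [-0.0793, 0.0612]
bRF [0.0519, -0.0607]
bRB [-0.0772, -0.0628]
aTip [0.0759, 0.0372]
bTip [0.0764, -0.037]
```

All three channels are within tolerance: c is at z 31.5 mm, pitched 0.6°, and 0.4 mm off the mid-line. Handing in.

```bash
python3 -c "
from cell import *
print(sign_off())"
```

```text
the job is handed in; nothing more can be done
None
```

The three channels are in the cradle as one interlocked bundle, and the job was handed in at about 27 s of the 72 s allowed; `sign_off()` gives no verdict.

**What I did:** I picked up channels a and b by one leg each and set them in the left and right lanes. I then lifted c off the sloping table, still tilted at 30°. I set its tail down first in the troughs and let it turn level in a light grip before releasing it. The turquoise, blue and pink look-alikes were left alone.

**Last checks (final wrist picture):**

| Channel | x along cradle | y from mid-line | Height and angle |
|---|---|---|---|
| c | about -4 mm | 0.4 mm | z 31.5 mm (target 31), pitch 0.6°, about 0.2° off the lanes |
| a | about -2 mm | about +37.5 mm | not measured |
| b | about -1 mm | about -38 mm | about 1° off the lanes |

- **State at hand-in:** all tongues pointed to the stop, and the gripper was clear with about zero force.
- **Not measured:** I did not measure the levels of a and b; they only look flat in the pictures. I did not re-measure the bystanders, but nothing bumped them that I saw.
- **Disagreements:** the tool tilted by up to about 2.6° during the moves. The wrist force read slightly negative just before c's last few millimetres down, so I checked its level from the camera instead. My readings of the cradle's yaw varied from -1.4° to -2.5°.

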